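# Run out the antenna base's stabiliser leg

## Task

Before the mast goes up, run the antenna base's short stabiliser leg out to its last index hole: pull the spring plunger's knob up, slide the leg outwards past the middle hole, and let the pin drop fully home in the last hole, which you must find by feel. Stop pushing as soon as it catches, so that the pin is not jammed or bent and the base is not dragged or tipped, and leave everything else on the cart where it is.

Things in the scene. Friction and masses are not known exactly. Their poses are not given: they have to be found in the camera images.
- antenna_base: black antenna base, loose, 8 kg: square housing 200 x 200 mm, 56 mm high, steel mast socket (48 mm across) on top up to 111 mm. Origin: centre of its underside, z up. Along its own -y the short stabiliser leg, still right in: the one to move. Along +y the other leg, already run out (does not move). Shoved sideways with about 40 N the base skids
- leg (a joint): how far the short leg is run out, m: 0 = right in, pin in the first hole (1 mm play), grows outwards, end stop at 0.086. It drags with about 2.5 N. The inner tube has three index holes in its top face: first at 0, middle at 0.025, the last added by hand, anywhere from 0.056 to 0.074, hidden under the leg. Holes 10 mm, pin 8 mm. Beyond the last hole the tube is plain
- plunger (a joint): lift of the spring plunger, m: 0 = pin fully home in a hole; 0.007 = pin tip level with the inner tube's top face (the pin rides there when let go between holes); stop at 0.011. A spring pulls it down with 4.5 N at 0 to 9.5 N at the stop; over a hole it drops by itself
- knob (a point): middle of the plunger's pull knob: round, black, 24 mm in diameter, 24 mm high, axis upright, on top of the short leg near the base, 74.5 mm above the cart when down (knob's underside at 62.5 mm, above a 16 mm thick steel barrel). Moves with leg and plunger. Axes as the base's: -y outwards along the leg, x across it. With the leg in, its middle is 65 mm from the housing
- leg_grip (a point): centre of the short leg's tube 75 mm outboard of the knob's axis, 32 mm above the cart. The leg is a dark steel square tube 32 mm wide (top 48 mm, underside 16 mm above the cart), 225 mm long, sliding over a 25 mm tube fixed to the base. Bare here: can be held across x. Axes as the base's, -y outwards. Its end, with a foot 2 mm clear of the cart, is 105 mm farther out
- heatsink: bystander: finned aluminium heatsink block 60 x 42 x 30 mm; origin at the centre of its underside
- spring_clamp: bystander: stainless spring clamp lying flat, 130 x 64 x 24 mm, black tips; origin at the centre of its underside
- funnel: bystander: hard green silicone funnel standing on its 90 mm mouth, 88 mm high; origin at the centre of its underside
- adapter: bystander: small brass coaxial adapter standing up, 22 mm across, 38 mm high; origin at the centre of its underside
- screwdriver: bystander: screwdriver 190 mm long, lying; origin under its middle
- screw_jar: bystander: clear jar with a steel lid, 64 mm across, 70 mm high; origin at the centre of its underside
- mast: bystander: aluminium mast tube, 33 mm across, 360 mm long along its y, lying; origin under its middle
- pin: the plunger's steel index pin, 8 mm thick, under the knob, inside the leg; origin on the pin's axis at cart level when fully home, rises with the plunger. It bends if it is pressed down on the tube or jammed against a hole's edge with over 35 N: let the spring drop it; fingers that close across the leg (along x) on the knob do not load it
- inner_tube: the aluminium square tube, 25 mm, fixed to the base, over which the short leg slides; its top face is 44.5 mm above the cart. Origin and axes as antenna_base; the first hole is at its y = -0.165, the middle one at -0.190

How it is judged:
By the outcome, as a careful person would: the job done as asked, in the order asked, and still so for the second after the job is handed in, with the robot touching nothing.
It also fails if it takes over 48 s, if anything falls off the work surface, if the arm or the gripper's body presses on something with over 40 N, if the wrist force passes 120 N, or if a joint passes its speed limit or range.

## Robot

A 6-joint arm with a two-finger parallel gripper is mounted at the origin on the work surface. World frame = base frame: x ahead of the robot, y to its left, z up, the work surface at z = 0. Lengths are in mm, angles in degrees, forces in N, time in s.
With the tool pointing down it reaches from about 250 to 775 mm from the base axis. Payload 8.9 kg.
Tool frame: the origin (TCP) lies on the centre line of the jaws, within the pads' length; the fingertips stand 22 mm ahead of it and the grasp point (between the pads) lies 3 mm ahead of it; z points along the fingers, y is the direction in which the jaws open and shut (so a half turn about z gives the same grasp; the last joint's range is limited). The gripper opens to 85 mm and grips with 20 to 120 N. Pads are 22 mm wide; open, the fingers measure 114 mm over their backs; the gripper's body (76 mm by 85 mm) begins 54 mm behind the grasp point. The pads swing forward as they close: fully open they stand 13 mm farther back than shut.
Start: joints at [-78.684, 16.656, -8.789, 64.555, 0, 82.019], TCP at [173.498, -495.502, 216.105] pointing down, gripper open.
Joint ranges: [-144.48, 144.48], [-52.06, 99.96], [-74.48, 78.29], [-112.23, 115.85], [-86.99, 84.42], [-180, 180]. Speed limits (degrees/s): [127.2, 127.2, 159.86, 180, 180, 180].

## Interface

Orientations are given as [roll, pitch, yaw] about the fixed x, y, z axes, in that order (R = Rz(yaw) Ry(pitch) Rx(roll)).
In Python, from plant import robot gives the robot as it stands.
- The arm moves only by the tool send_rows, never from a script. Its argument "steps" is a list of rows, each a list of 2 entries, a list of its own where there are three numbers: the shift along the tool's x, y, z in units of 40 mm (1.0 is 40 mm), then the turn, a rotation vector about the tool's x, y, z in units of 6 degrees (1.0 is 6 degrees). A call has 1 to 20 rows; each row is the pose to reach, as a shift and turn from the pose commanded when the call began, along the tool's axes at that moment; what a row does not reach only later rows make up. A row lasts 1/12 s, in which the tool goes at most 41.7 mm and 7.16 degrees, less where a joint would pass 70% of its speed; a pose out of reach is approached as far as the arm can. A call with a gripper value outside its range is refused whole. "claw" is the closure, from -1 (fully open) to 1 (shut), set as the call begins (left out, the last holds). The fingers move at their own pace and stop on an object; "squeeze" is the grip in N (left out, the last holds). Time passes only in rows, so rows that repeat a pose let the fingers close. It gives the time, the measured TCP pose, the force and the opening at its end, in the units of the state.
- robot.get_obs(): the state, without advancing time (a new reading comes with each control period).
- robot.snapshot(name): name is "scene" or "top" or "wrist"; returns a dict with "pixels" (384x512x3 uint8, blue, green, red), "vertical_fov" (degrees; the focal length in pixels is half the picture's height over the tangent of half this angle, whatever the lens; pixels are square), "cx", "cy" (the principal point, pixels), "R" (3x3) and "t" (3): a world point X has camera coordinates R X + t. Camera axes: x right, y down, z forward; pixel columns grow to the right and rows downward; lengths in mm; the calibration is good to about 2 mm. The wrist camera is an equidistant fisheye: a pixel r from the principal point sees the ray r / f radians off the axis. A picture is of the moment at which its call begins. There is no depth.
- robot.hand_in(): hands the job in, once; it reports no verdict.
The state is a dict: "time_s": time; "joint_pos": joint angles; "qd": joint speeds; "joint_torque": joint torques, N m; "eef_pos": TCP position; "orientation": TCP orientation; "wrist_force": force on the tool from outside, world axes, zero at the start; "ft_torque": the same for the moment, N m; "finger_gap": finger opening in mm.
Only numpy, scipy, OpenCV 4.12 (cv2) and the standard library are available. Lean on these libraries where they do the work, as an engineer would, in place of code of your own. Each camera call takes 0.05 s, during which the arm holds its last target. There are 200 camera calls.

## Working session

There is one attempt and no reset: what is moved stays moved. The work goes in short steps, Python scripts to look and compute and a tool call to move; the robot and the scene stay as the last step left them, time stands still between calls to the robot, and variables do not carry over. Pictures are saved under pics/ and viewed, about 8 in all and at most 12, crops included, and the job is handed in when it is done.

Besides the shell and the picture viewer there is one more tool, called as name([rows], argument=value, ...), one row to a line, values as JSON. send_rows: Moves the arm, as the interface text tells. Its arguments: {"type":"object","properties":{"steps":{"type":"array","items":{"type":"array"}},"claw":{"type":"number"},"squeeze":{"type":"number"}},"required":["steps"]}

```bash
ls; mkdir -p pics; cat > h.py <<'E'
import numpy as np, cv2
from plant import robot
def snap(n,f):
    s=robot.snapshot(n); cv2.imwrite(f'pics/{f}.png',np.asarray(s['pixels']))
    np.savez(f'pics/{f}.npz',**{k:s[k] for k in('vertical_fov','cx','cy','R','t')},fish=(n=='wrist'),pixels=s['pixels']); return s
def load(f): return np.load(f'pics/{f}.npz')
def ray(s,u,v):
    f=192/np.tan(np.radians(s['vertical_fov'])/2); d=np.array([u-s['cx'],v-s['cy']],float)
    if s['fish']:
        r=np.hypot(*d)+1e-9; a=r/f; c=np.array([*(d/r*np.sin(a)),np.cos(a)])
    else: c=np.array([*(d/f),1.])
    R=np.array(s['R']); return -R.T@np.array(s['t']),R.T@(c/np.linalg.norm(c))
def onz(s,u,v,z):
    o,d=ray(s,u,v); return o+d*(z-o[2])/d[2]
def tri(a,b):  # two (o,d)
    A=np.array([a[1],-b[1]]).T; k=np.linalg.lstsq(A,b[0]-a[0],rcond=None)[0]
    p,q=a[0]+k[0]*a[1],b[0]+k[1]*b[1]; return (p+q)/2,np.linalg.norm(p-q)
def proj(s,X):
    f=192/np.tan(np.radians(s['vertical_fov'])/2); c=np.array(s['R'])@np.array(X,float)+np.array(s['t'])
    if s['fish']:
        n=np.hypot(c[0],c[1]); a=np.arctan2(n,c[2]); return s['cx']+f*a*c[0]/n,s['cy']+f*a*c[1]/n
    return s['cx']+f*c[0]/c[2],s['cy']+f*c[1]/c[2]
E
python3 - <<'E'
from h import *
a=snap('scene','s0');b=snap('top','t0');c=snap('wrist','w0')
im=np.hstack([np.array(x['pixels']) for x in(a,b)]); cv2.imwrite('pics/a.png',cv2.resize(im,(800,300)))
print(robot.get_obs()); 
for x in (a,b,c): print(x['vertical_fov'],x['cx'],x['cy'],-np.array(x['R']).T@x['t'])
E
```

```text
pics
{'time_s': 0.15, 'joint_pos': array([-7.86838364e+01,  1.66806207e+01, -8.81706158e+00,  6.45558380e+01,
       -6.13465824e-04,  8.20184634e+01]), 'qd': array([-0.0008714 , -0.10743361,  0.17845307, -0.01267329, -0.01048091,
        0.06233604]), 'joint_torque': array([ 1.00382447e-03, -5.37369668e+01,  3.31520677e+01,  1.14678300e-02,
       -1.87175565e-04,  3.36216409e-06]), 'eef_pos': array([ 173.4354339 , -495.18903281,  215.69888688]), 'orientation': array([-1.79946913e+02, -6.82397774e-03,  1.92976973e+01]), 'wrist_force': array([-0.47484843, -0.64543277,  0.33948978]), 'ft_torque': array([ 0.03238696, -0.01568501,  0.03005929]), 'finger_gap': 85.05418969928616}
51.982039269250414 254.84154978463982 193.54604641236892 [1076.44894653   82.50789291  820.00322101]
42.30381677748243 257.5909721698867 184.62962443021254 [ 396.13992359   53.18326253 1351.89283974]
65.70646984690485 245.4012331279555 193.18318628673583 [ 240.92617451 -471.36874137  371.84813696]
```

View pics/t0.png

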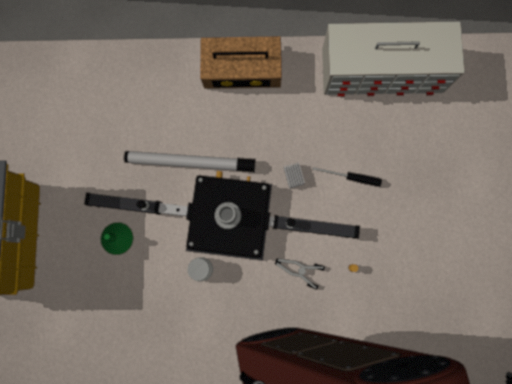

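View pics/s0.png

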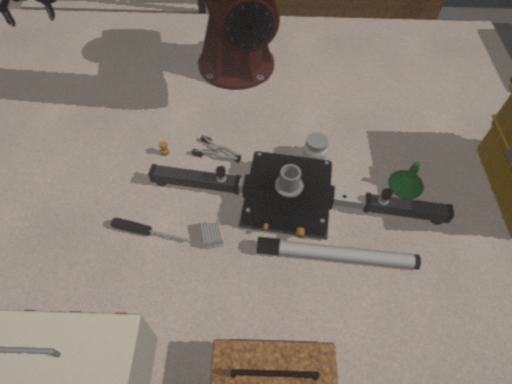

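The top view shows the housing around (229,217). The short leg runs right from it to about (358,232), with the knob near (283,222). The scene view shows the same knob at about (221,173). The clamp, adapter, heatsink and screwdriver lie near the leg. I'll zoom in next.

```bash
python3 - <<'E'
from h import *
s=load('s0')['pixels'];t=load('t0')['pixels'];w=load('w0')['pixels']
def g(x): return cv2.convertScaleAbs(x,alpha=2.2,beta=10)
A=cv2.resize(g(t[165:295,180:370]),(800,547),interpolation=cv2.INTER_CUBIC)[:,:]
B=cv2.resize(g(s[130:210,140:340]),(800,320),interpolation=cv2.INTER_CUBIC)
A=cv2.resize(A,(409,280)); W=cv2.resize(g(w),(373,280))
cv2.imwrite('pics/c1.png',np.vstack([np.hstack([A,W,np.zeros((280,18,3),np.uint8)]),B]))
E
```

```text
(no output)
```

View pics/c1.png

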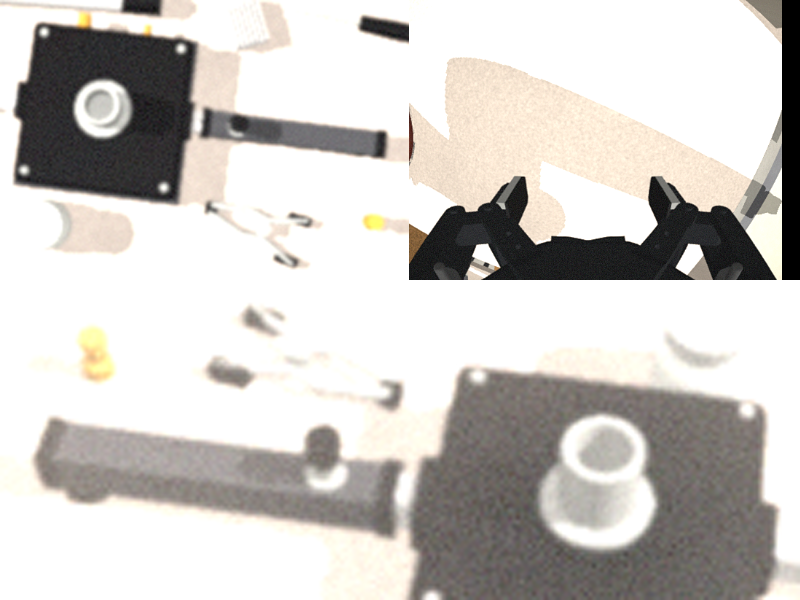

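The crop shows the knob at about top px (291,222) and scene px (220.5,171.7). The tube end is at about top px (358,232), and the bare tube lies between them. Next I'll triangulate.

```bash
python3 - <<'E'
from h import *
s,t=load('s0'),load('t0')
T=lambda x,y:(180+x/2.153,165+y/2.153); S=lambda x,y:(140+x/4,130+(y-280)/4)
print('knob',tri(ray(t,*T(239,123)),ray(s,*S(322,447))))
for z in (74.5,86): print(onz(t,*T(239,123),z),onz(s,*S(322,447),z))
print('end', onz(t,*T(385,144),48), onz(t,*T(207,123),48))
scr=[onz(t,*T(*p),56) for p in((44,32),(181,48),(163,187),(24,170))]
scr2=[onz(s,*S(*p),56) for p in((747,410),(478,377))]
print(np.array(scr).round(1),np.mean(scr,0)); print(np.array(scr2).round(1))
d=scr[1]-scr[0]; e=scr[2]-scr[3]; print(np.degrees(np.arctan2(d[1],d[0])),np.degrees(np.arctan2(e[1],e[0])))
print('socket', onz(t,*T(103,104),111))
# leg mask edges in top: dark-ish tube
g=cv2.cvtColor(t['pixels'],cv2.COLOR_BGR2GRAY).astype(float)
pts=[]
for u in range(300,352,3):
    col=g[205:250,u]; m=np.where(col<col.max()*0.62)[0]; pts.append((u,205+m.min()-.5+.5,205+m.max()))
print(pts[::4])
P=np.array([onz(t,u,(a+b)/2,48) for u,a,b in pts]); k=np.polyfit(P[:,1],P[:,0],1); print('axis x=',k, np.degrees(np.arctan(k[0])), np.std(P[:,0]-np.polyval(k,P[:,1])))
E
```

```text
knob (array([503.50900264,  -8.19533486,  76.50398326]), np.float64(1.108569350861934))
[503.72726426  -8.84558061  74.5       ] [501.94146119  -7.88314658  74.5       ]
[502.7586864   -8.28715279  86.        ] [510.80371141  -6.48879049  86.        ]
end [ 478.71600574 -186.52616833   48.        ] [506.34677519  28.88247761  48.        ]
[[620.  228.4  56. ]
 [598.1  59.6  56. ]
 [429.2  83.   56. ]
 [451.  250.9  56. ]] [524.57378313 155.47934497  56.        ]
[[449.2 252.6  56. ]
 [428.4  84.1  56. ]]
-97.38892083733019 -97.41263436751922
socket [524.41760359 151.05635544 111.        ]
[(300, np.float64(219.0), np.int64(231)), (312, np.float64(221.0), np.int64(232)), (324, np.float64(222.0), np.int64(234)), (336, np.float64(223.0), np.int64(235)), (348, np.float64(225.0), np.int64(237))]
axis x= [1.31901459e-01 5.02515646e+02] 7.514020955410517 0.5938399240740747
```

```bash
cat >> h.py <<'E'
from scipy.spatial.transform import Rotation as Ro
def to(p,yaw,frm=None):
    o=robot.get_obs(); p0,e0=(o['eef_pos'],o['orientation']) if frm is None else frm
    A=Ro.from_euler('xyz',e0,degrees=True); B=Ro.from_euler('xyz',[180,0,yaw],degrees=True)
    print('shift',(A.inv().apply(np.array(p)-p0)/40).round(3),'turn',((A.inv()*B).as_rotvec(degrees=True)/6).round(3))
E
python3 -c "
from h import *
to([503.3,-8.6,170],82.6,([173.498,-495.502,216.105],[180,0,19.298]))"
```

```text
shift [11.805 -8.764  1.153] turn [  0.     0.   -10.55]
```

send_rows([
  [[11.8, -8.76, 0.2], [0, 0, -10.55]],
  [[11.8, -8.76, 0.2], [0, 0, -10.55]],
  [[11.8, -8.76, 0.2], [0, 0, -10.55]],
  [[11.8, -8.76, 0.2], [0, 0, -10.55]],
  [[11.8, -8.76, 0.2], [0, 0, -10.55]],
  [[11.8, -8.76, 0.2], [0, 0, -10.55]],
  [[11.8, -8.76, 0.2], [0, 0, -10.55]],
  [[11.8, -8.76, 0.2], [0, 0, -10.55]],
  [[11.8, -8.76, 0.2], [0, 0, -10.55]],
  [[11.8, -8.76, 0.2], [0, 0, -10.55]],
  [[11.8, -8.76, 0.2], [0, 0, -10.55]],
  [[11.8, -8.76, 0.2], [0, 0, -10.55]],
  [[11.8, -8.76, 1.15], [0, 0, -10.55]],
  [[11.8, -8.76, 1.15], [0, 0, -10.55]],
  [[11.8, -8.76, 1.15], [0, 0, -10.55]],
  [[11.8, -8.76, 1.15], [0, 0, -10.55]],
  [[11.8, -8.76, 1.15], [0, 0, -10.55]],
  [[11.8, -8.76, 1.15], [0, 0, -10.55]],
  [[11.8, -8.76, 1.15], [0, 0, -10.55]],
  [[11.8, -8.76, 1.15], [0, 0, -10.55]],
], claw=-0.3, squeeze=30)

```text
time_s: 1.82
eef_pos: [503.1, -10.0, 170.8]
orientation: [179.9, 0.0, 82.5]
wrist_force: [-0.4, 1.1, 0.4]
finger_gap: 55.8
```

```bash
python3 - <<'E'
from h import *
o=robot.get_obs(); print(o['time_s'],o['eef_pos'],o['orientation'],o['finger_gap'],o['wrist_force'],o['joint_pos'])
s=snap('wrist','w1'); cv2.imwrite('pics/w1b.png',cv2.resize(cv2.convertScaleAbs(s['pixels'],alpha=2),(800,600),interpolation=cv2.INTER_CUBIC))
w=load('w1')
for p in([503.3,-8.6,86.5],[503.3,-8.6,62.5],[493.8,-83,48]): print(p,np.array(proj(w,p))*1.5625)
E
```

```text
1.8167 [503.10773839  -9.97178888 170.77397845] [1.79945626e+02 1.07510008e-02 8.24936284e+01] 55.830997869545996 [-0.43787137  1.10028373  0.40740579] [-9.45922306e+00  1.60526110e+01 -1.67325799e+01  5.71601000e+01
 -8.89183506e-03  8.80471392e+01]
[503.3, -8.6, 86.5] [384.80099206 301.13294102]
[503.3, -8.6, 62.5] [384.61240538 289.59866587]
[493.8, -83, 48] [384.82626284 391.72935535]
```

View pics/w1b.png

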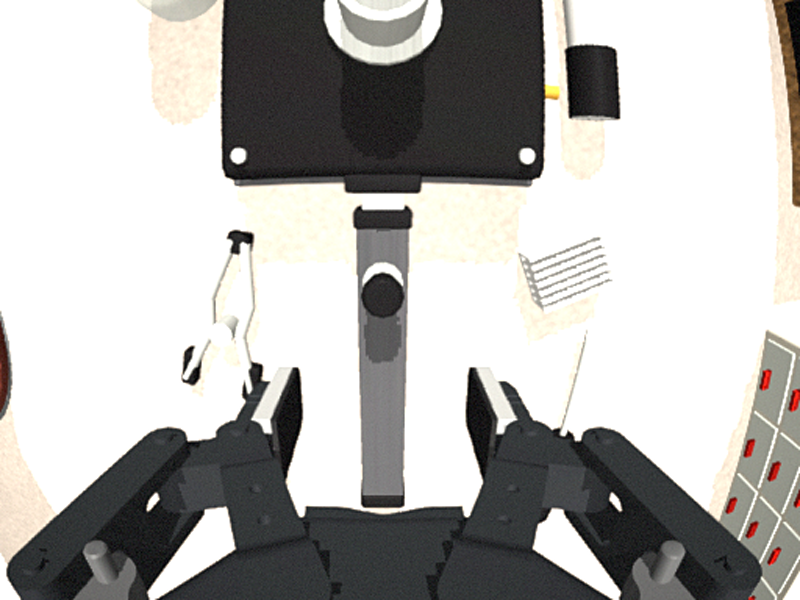

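The wrist view shows the knob top at (382.5,297), where the top/scene estimate put it at (385,301). The leg is parallel to the picture column. The clamp tip at (255,378) and the screwdriver blade at (585,335) lie beside it.

```bash
python3 - <<'E'
from h import *
w,s,t=load('w1'),load('s0'),load('t0'); k=1.5625
g=cv2.cvtColor(w['pixels'],cv2.COLOR_BGR2GRAY).astype(float)*2
# knob mask
m=(g[170:210,225:265]<60).astype(np.uint8); n,l,st,c=cv2.connectedComponentsWithStats(m); 
i=1+st[1:,4].argmax(); print('knob',st[i],c[i]+[225,170])
ku,kv=c[i]+[225,170]
print('top z86.5',onz(w,ku,kv,86.5),'z80',onz(w,ku,kv,80))
S=lambda x,y:(140+x/4,130+(y-280)/4)
print('tri w-scene(knob top)',tri(ray(w,ku,kv),ray(s,*S(322,438))),'w-top',tri(ray(w,ku,kv),ray(t,180+239/2.153,165+123/2.153)))
for v in range(225,315,15):
    r=g[v,215:280]; d=np.where(r<180)[0]; L,R=215+d.min(),215+d.max(); print(v,L,R,onz(w,(L+R)/2,v,48).round(1),(onz(w,R+.5,v,48)-onz(w,L-.5,v,48)).round(1)[:2])
for p in((255,378),(262,390),(240,240),(190,380),(585,335),(520,258),(545,308)): print(p,onz(w,p[0]/k,p[1]/k,15).round(0))
E
```

```text
knob [  6   5  28  29 574] [244.31010453 189.02439024]
top z86.5 [502.08452334  -5.16877231  86.5       ] z80 [501.83303089  -6.9839001   80.        ]
tri w-scene(knob top) (array([501.81406778,  -6.82282065,  82.74343873]), np.float64(1.1895030944813605)) w-top (array([502.60428204,  -8.23660972,  77.28968782]), np.float64(2.0033182147223925))
225 230 259 [495.8 -53.5  48. ] [30.2 -4. ]
240 230 259 [493.6 -70.3  48. ] [30.8 -4.1]
255 231 258 [491.3 -87.9  48. ] [29.4 -3.9]
270 231 258 [ 488.8 -106.5   48. ] [30.2 -4. ]
285 232 258 [ 486.7 -126.3   48. ] [29.9 -4. ]
300 232 257 [ 483.4 -147.4   48. ] [29.7 -3.9]
(255, 378) [395. -77.  15.]
(262, 390) [398. -88.  15.]
(240, 240) [406.  28.  15.]
(190, 380) [339. -74.  15.]
(585, 335) [650. -77.  15.]
(520, 258) [599. -11.  15.]
(545, 308) [617. -50.  15.]
```

```bash
python3 - <<'E'
from h import *
o=robot.get_obs(); print(o['time_s'],o['eef_pos'],o['orientation'],o['wrist_force'])
A=Ro.from_euler('xyz',[180,0,19.298],degrees=True); c=np.array([173.498,-495.502,216.105])+A.apply([472,-350.4,46]); print(c)
to([501.9,-7.3,79],82.5,(c,[180,0,82.6]))
to([501.9,-7.3,79],82.5)
E
```

```text
1.8667 [503.10538729  -9.83231985 170.69572297] [1.79949679e+02 6.69619402e-03 8.25024474e+01] [0.15874798 0.62965594 0.82283879]
[503.17679515  -8.80286087 170.105     ]
shift [ 0.033 -0.036  2.278] turn [ 0.    -0.     0.017]
shift [ 0.059 -0.04   2.292] turn [0.008 0.001 0.   ]
```

send_rows([
  [[0.04, -0.04, 0.6], [0, 0, 0]],
  [[0.04, -0.04, 1.2], [0, 0, 0]],
  [[0.04, -0.04, 1.7], [0, 0, 0]],
  [[0.04, -0.04, 2.0], [0, 0, 0]],
  [[0.04, -0.04, 2.2], [0, 0, 0]],
  [[0.04, -0.04, 2.28], [0, 0, 0]],
  [[0.04, -0.04, 2.28], [0, 0, 0]],
  [[0.04, -0.04, 2.28], [0, 0, 0]],
])

```text
time_s: 2.53
eef_pos: [502.3, -7.3, 79.6]
orientation: [179.9, -0.0, 82.6]
wrist_force: [0.3, -0.3, -0.5]
finger_gap: 55.2
```

```bash
python3 - <<'E'
from h import *
s=snap('wrist','w2'); cv2.imwrite('pics/w2b.png',cv2.resize(cv2.convertScaleAbs(s['pixels'],alpha=2),(640,480),interpolation=cv2.INTER_CUBIC))
E
```

```text
(no output)
```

View pics/w2b.png

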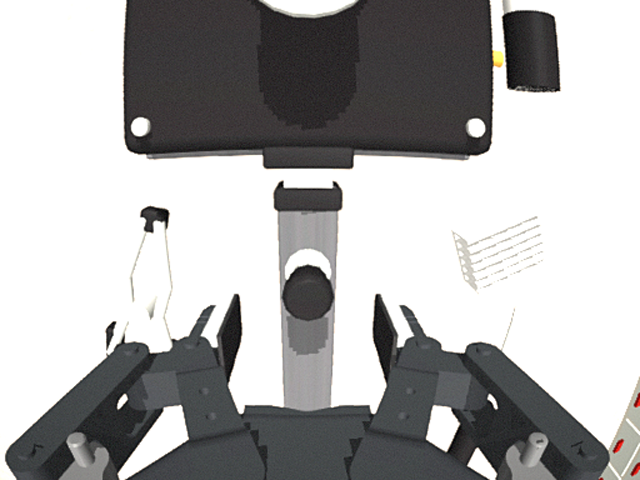

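The knob at (308,292) is midway between the pads (240 and 374). I'll check the fore-aft alignment numerically.

```bash
python3 - <<'E'
from h import *
w=load('w2');k=1.25; o=robot.get_obs(); print(o['eef_pos'])
for z in (86.5,): print(onz(w,308/k,292/k,z))
g=cv2.cvtColor(w['pixels'],cv2.COLOR_BGR2GRAY).astype(float)*2
m=(g[200:265,220:272]<62).astype(np.uint8); n,l,st,c=cv2.connectedComponentsWithStats(m); i=1+st[1:,4].argmax(); u,v=c[i]+[220,200]; print(st[i],u,v)
a=load('w1'); print(tri(ray(w,u,v),ray(a,244.31,189.02)))
print(tri(ray(w,308/k,292/k),ray(a,382.5/1.5625,298/1.5625)))
E
```

```text
[502.50788885  -7.25679984  79.79413971]
[502.60677361  -2.41298093  86.5       ]
[  6  12  41  44 942] 246.08492569002124 233.47664543524417
(array([501.48346   ,  -9.88674711,  69.60621662]), np.float64(0.10463273007726917))
(array([501.26941327, -14.15580702,  60.35527157]), np.float64(0.0824346489537504))
```

```bash
python3 - <<'E'
from h import *
w=load('w2'); a=load('w1')
print(onz(w,246.3,255.5,86.5), onz(w,246.3,211.5,62.5))
print(onz(a,244.3,203.5,86.5), onz(a,244.3,174.5,62.5)) 
print('inner tube end/housing face', onz(w,246.3,165/1.25,16), onz(w,246.3,150/1.25,56))
E
```

```text
[500.79998845 -16.02425282  86.5       ] [503.19964644   1.7362554   62.5       ]
[500.39223544 -17.88236749  86.5       ] [502.95281543   1.78054367  62.5       ]
inner tube end/housing face [509.19407651  46.40376047  16.        ] [510.36385975  56.9505701   56.        ]
```

send_rows([
  [[0, 0, 0], [0, 0, 0]],
  [[0, 0, 0], [0, 0, 0]],
  [[0, 0, 0], [0, 0, 0]],
  [[0, 0, 0], [0, 0, 0]],
  [[0, 0, 0], [0, 0, 0]],
  [[0, 0, 0], [0, 0, 0]],
  [[0, 0, 0], [0, 0, 0]],
  [[0, 0, 0], [0, 0, 0]],
], claw=1, squeeze=35)

```text
time_s: 3.25
eef_pos: [501.8, -7.0, 78.9]
orientation: [-180.0, 0.0, 82.6]
wrist_force: [0.5, -0.3, -0.0]
finger_gap: 0.5
```

```bash
python3 - <<'E'
from h import *
s=snap('wrist','w3'); b=snap('scene','s3'); c=snap('top','t3')
W=cv2.resize(cv2.convertScaleAbs(s['pixels'],alpha=2),(480,360),interpolation=cv2.INTER_CUBIC)
B=cv2.resize(cv2.convertScaleAbs(b['pixels'][110:230,130:290],alpha=2.2),(480,360)[:2],interpolation=cv2.INTER_CUBIC)
cv2.imwrite('pics/c3.png',np.hstack([W[:,60:420],B[:,:440]]))
o=robot.get_obs(); print(o['eef_pos'],o['finger_gap'],o['wrist_force'])
E
```

```text
[501.78786626  -7.01869481  78.89100708] 0.019665166189716272 [0.00226837 0.10507715 0.23914222]
```

View pics/c3.png

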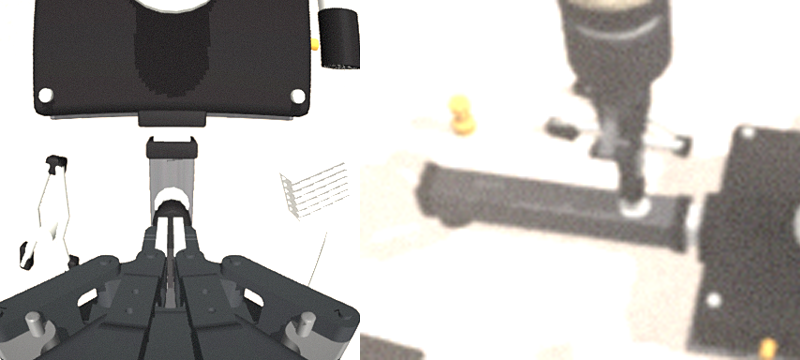

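```bash
python3 - <<'E'
from h import *
w=load('w3');s=load('s3');p=np.array([501.8,-7.0,78.9]); f=0.9375
for n,z in(('tcp',0),('grasp',-3),('tip',-22)):
    q=p+[0,0,z]; u,v=proj(w,q); a,b=proj(s,q); print(n,(u*f-60,v*f),'scene',((a-130)*3+360,(b-110)*3))
for y in(-11,11):
  q=p+[0.13*y,y,-22]; u,v=proj(w,q); print('tip edge',y,(u*f-60,v*f))
for z in(48,62.5,86.5):
    u,v=proj(w,[502,-7,z]); a,b=proj(s,[502,-7,z]); print('knob',z,(u*f-60,v*f),((a-130)*3+360,(b-110)*3))
W=cv2.resize(cv2.convertScaleAbs(w['pixels'][180:300,190:300],alpha=4),(440,480),interpolation=cv2.INTER_CUBIC)
b=s['pixels']; B=cv2.resize(cv2.convertScaleAbs(b[145:190,195:235],alpha=3.5),(360,405),interpolation=cv2.INTER_CUBIC)
cv2.imwrite('pics/c4.png',np.hstack([W,np.pad(B,((0,75),(0,0),(0,0)))]))
E
```

```text
tcp (np.float64(171.48265961492464), np.float64(221.6017724442042)) scene (np.float64(632.2837201976231), np.float64(181.737787348222))
grasp (np.float64(171.45618013953032), np.float64(219.59201899730405)) scene (np.float64(632.5145109443033), np.float64(184.06063534052947))
tip (np.float64(171.3054519643195), np.float64(208.19602047738576)) scene (np.float64(633.9484692244064), np.float64(198.49304721104045))
tip edge -11 (np.float64(171.27253477968068), np.float64(222.75826566345782))
tip edge 11 (np.float64(171.33729798140467), np.float64(192.98910589903787))
knob 48 (np.float64(171.51953303712017), np.float64(203.5101257457755)) (np.float64(634.5855752030247), np.float64(205.28881411070427))
knob 62.5 (np.float64(171.6430431630634), np.float64(211.29819450475114)) (np.float64(633.511811876194), np.float64(194.48648569141267))
knob 86.5 (np.float64(171.88951870514768), np.float64(226.9495483213451)) (np.float64(631.6740208336207), np.float64(175.9978467969326))
```

View pics/c4.png

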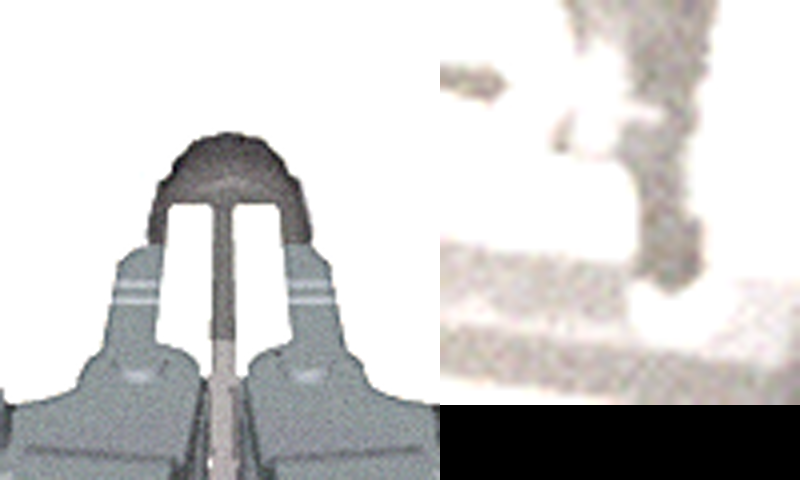

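The pads closed above the knob, with no force. The knob shows through the slit between the pads in the wrist view and below the tips in the scene view. I'll triangulate the fingertips rather than trust the stated offset.

```bash
python3 - <<'E'
from h import *
w=load('w3');s=load('s3');t=load('t3');w2=load('w2')
# tips, +y edge mid-slit in wrist: crop(225,205)->px
u,v=190+225/4,180+205/4; print('tip px w',u,v, 's guess',195+(665-440)/9,145+212/9)
print(tri(ray(w,u,v),ray(s,195+(665-440)/9,145+212/9)))
for z in(57,70,80,87,95): print(z,onz(w,u,v,z).round(1), onz(s,195+225/9,145+212/9,z).round(1))
# open pads in w2: tip corners separated by 55.2 => depth
L,R=ray(w2,242/1.25,295/1.25),ray(w2,374/1.25,295/1.25)
for z in(57,65,75,85,95): print(z,np.linalg.norm(onz(w2,242/1.25,295/1.25,z)-onz(w2,374/1.25,295/1.25,z)),onz(w2,308/1.25,295/1.25,z)[1])
# knob width in w2 41px
for z in(62.5,75,86.5): print('kn',z,np.linalg.norm(onz(w2,226,240,z)-onz(w2,267,240,z)))
E
```

```text
tip px w 246.25 231.25 s guess 220.0 168.55555555555554
(array([500.67649727,  -5.78666478,  82.21505869]), np.float64(6.908162917736366))
57 [500.7 -13.4  57. ] [478.6 -12.   57. ]
70 [501.4  -7.6  70. ] [488.8 -10.4  70. ]
80 [501.9  -3.2  80. ] [496.6  -9.1  80. ]
87 [ 5.023e+02 -2.000e-01  8.700e+01] [502.1  -8.3  87. ]
95 [502.7   3.3  95. ] [508.4  -7.3  95. ]
57 70.51185454536277 -17.389686795763325
65 67.3577421990736 -13.72016755369394
75 63.41510176621206 -9.133268501107224
85 59.47246133335051 -4.54636944852048
95 55.529820900488964 0.0405296040662364
kn 62.5 26.433033784195313
kn 75 24.526925362562558
kn 86.5 22.773305614660487
```

Both views put the tips at about z 87–95, much higher than TCP − 22 = 57. I'll reopen and go 22 mm lower. The open fingers straddle the tube either way, and the gap at closing will tell what is held: 24 for the knob, 32 for the tube, 16 for the barrel.

send_rows([
  [[0, 0, 0], [0, 0, 0]],
  [[0, 0, 0], [0, 0, 0]],
  [[0, 0, 0], [0, 0, 0]],
  [[0, 0, 0], [0, 0, 0]],
  [[0, 0, 0.15], [0, 0, 0]],
  [[0, 0, 0.3], [0, 0, 0]],
  [[0, 0, 0.45], [0, 0, 0]],
  [[0, 0, 0.55], [0, 0, 0]],
  [[0, 0, 0.55], [0, 0, 0]],
  [[0, 0, 0.55], [0, 0, 0]],
], claw=-0.3)

```text
time_s: 4.23
eef_pos: [501.4, -7.0, 56.5]
orientation: [-179.9, 0.0, 82.6]
wrist_force: [-0.2, -0.2, -0.5]
finger_gap: 55.5
```

send_rows([
  [[0, 0, 0], [0, 0, 0]],
  [[0, 0, 0], [0, 0, 0]],
  [[0, 0, 0], [0, 0, 0]],
  [[0, 0, 0], [0, 0, 0]],
  [[0, 0, 0], [0, 0, 0]],
  [[0, 0, 0], [0, 0, 0]],
  [[0, 0, 0], [0, 0, 0]],
], claw=1, squeeze=30)

```text
time_s: 4.82
eef_pos: [502.6, -7.1, 57.3]
orientation: [179.9, -0.0, 82.6]
wrist_force: [2.3, -0.0, 3.4]
finger_gap: 22.5
```

```bash
python3 - <<'E'
from h import *
s=snap('wrist','w5'); b=snap('scene','s5')
W=cv2.resize(cv2.convertScaleAbs(s['pixels'][150:300,180:310],alpha=2.5),(416,480),interpolation=cv2.INTER_CUBIC)
B=cv2.resize(cv2.convertScaleAbs(b['pixels'][140:190,195:235],alpha=3),(384,480),interpolation=cv2.INTER_CUBIC)
cv2.imwrite('pics/c5.png',np.hstack([W,B]))
o=robot.get_obs(); print(o['eef_pos'],o['finger_gap'],o['wrist_force'],o['ft_torque'])
E
```

```text
[502.61578566  -7.12100009  57.33700079] 22.41127333337423 [ 3.49665545 -0.49312331  5.35349021] [-0.07284201 -0.70958944 -0.06654197]
```

View pics/c5.png

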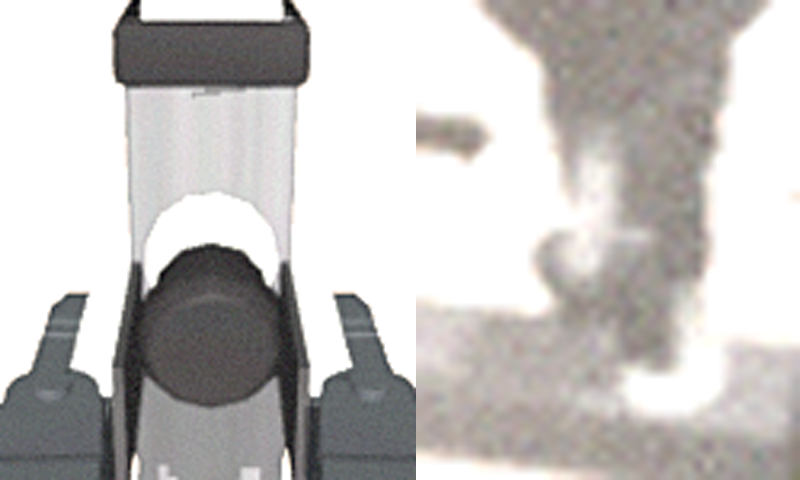

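The knob sits between the pads, with the white barrel below it, and the gap is 22.4. Now I lift the plunger 10 mm.

send_rows([
  [[0, 0, -0.05], [0, 0, 0]],
  [[0, 0, -0.1], [0, 0, 0]],
  [[0, 0, -0.15], [0, 0, 0]],
  [[0, 0, -0.2], [0, 0, 0]],
  [[0, 0, -0.25], [0, 0, 0]],
  [[0, 0, -0.25], [0, 0, 0]],
  [[0, 0, -0.25], [0, 0, 0]],
  [[0, 0, -0.25], [0, 0, 0]],
])

```text
time_s: 5.58
eef_pos: [502.4, -7.1, 66.4]
orientation: [180.0, -0.0, 82.6]
wrist_force: [7.7, -0.4, -9.4]
finger_gap: 22.6
```

```bash
python3 - <<'E'
from h import *
o=robot.get_obs(); print(o['eef_pos'],o['finger_gap'],o['wrist_force'],o['ft_torque'])
s=snap('wrist','w6')
W=cv2.resize(cv2.convertScaleAbs(s['pixels'][150:300,180:310],alpha=2.5),(416,480),interpolation=cv2.INTER_CUBIC)
cv2.imwrite('pics/c6.png',W)
E
```

```text
[502.42465838  -7.09266819  66.39301769] 22.5503332836511 [ 7.65406047 -0.40294669 -9.42337138] [-0.09461679 -1.75901742  0.01236624]
```

send_rows([
  [[0, 0.01, 0], [0, 0, 0]],
  [[-0.015, 0.01, 0], [0, 0, 0]],
  [[-0.03, 0.01, 0], [0, 0, 0]],
  [[-0.045, 0.01, 0], [0, 0, 0]],
  [[-0.055, 0.01, 0], [0, 0, 0]],
  [[-0.055, 0.01, 0], [0, 0, 0]],
])

```text
time_s: 6.13
eef_pos: [502.2, -8.9, 66.3]
orientation: [180.0, -0.1, 82.6]
wrist_force: [7.0, 1.9, -8.8]
finger_gap: 22.8
```

send_rows([
  [[-0.03, 0.01, 0], [0, 0, 0]],
  [[-0.08, 0.01, 0], [0, 0, 0]],
  [[-0.13, 0.01, 0], [0, 0, 0]],
  [[-0.18, 0.01, 0], [0, 0, 0]],
  [[-0.23, 0.01, 0], [0, 0, 0]],
  [[-0.28, 0.01, 0], [0, 0, 0]],
  [[-0.33, 0.01, 0], [0, 0, 0]],
  [[-0.38, 0.01, 0], [0, 0, 0]],
  [[-0.43, 0.01, 0], [0, 0, 0]],
  [[-0.48, 0.01, 0], [0, 0, 0]],
  [[-0.52, 0.01, 0], [0, 0, 0]],
  [[-0.52, 0.01, 0], [0, 0, 0]],
])

```text
time_s: 7.13
eef_pos: [499.5, -29.7, 66.1]
orientation: [-180.0, -0.1, 82.6]
wrist_force: [6.3, 0.5, -8.9]
finger_gap: 22.4
```

send_rows([
  [[-0.05, 0.01, 0], [0, 0, 0]],
  [[-0.1, 0.01, 0], [0, 0, 0]],
  [[-0.15, 0.01, 0], [0, 0, 0]],
  [[-0.2, 0.01, 0], [0, 0, 0]],
  [[-0.25, 0.01, 0], [0, 0, 0]],
  [[-0.3, 0.01, 0], [0, 0, 0]],
  [[-0.35, 0.01, 0], [0, 0, 0]],
  [[-0.4, 0.01, 0], [0, 0, 0]],
  [[-0.45, 0.01, 0], [0, 0, 0]],
  [[-0.5, 0.01, 0], [0, 0, 0]],
  [[-0.54, 0.01, 0], [0, 0, 0]],
  [[-0.54, 0.01, 0], [0, 0, 0]],
  [[-0.54, 0.01, 0], [0, 0, 0]],
])

```text
time_s: 8.22
eef_pos: [496.7, -51.0, 66.0]
orientation: [-179.9, -0.0, 82.6]
wrist_force: [4.7, 0.8, -9.3]
finger_gap: 22.1
```

```bash
python3 - <<'E'
from h import *
o=robot.get_obs(); print(o['eef_pos'],o['finger_gap'],o['wrist_force'],o['ft_torque'])
s=snap('wrist','w7'); b=snap('top','t7')
W=cv2.resize(cv2.convertScaleAbs(s['pixels'],alpha=2.),(480,360),interpolation=cv2.INTER_CUBIC)
t0=load('t0')['pixels']
B=np.vstack([cv2.resize(cv2.convertScaleAbs(x[170:265,180:370],alpha=2.2),(320,160),interpolation=cv2.INTER_CUBIC) for x in (t0,b['pixels'])])
cv2.imwrite('pics/c7.png',np.hstack([W,np.pad(B,((0,40),(0,0),(0,0)))]))
E
```

```text
[496.66251568 -51.01418169  66.02735199] 22.079468924919475 [ 4.70184473  0.75308788 -9.3383354 ] [ 0.14688643 -1.12872712  0.06200382]
```

View pics/c7.png

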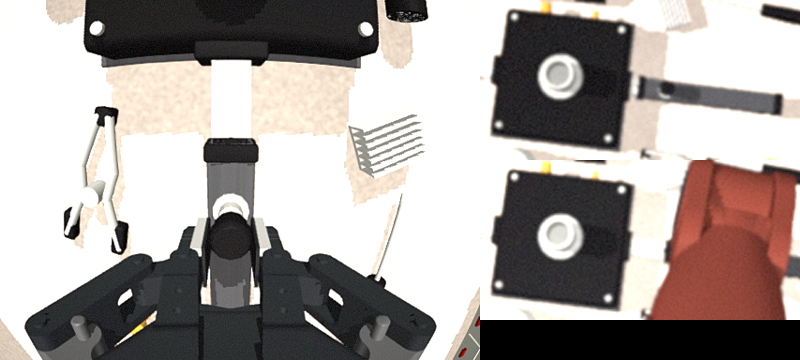

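The leg is out about 44 mm and past the middle hole. The bare inner tube is exposed and the housing has not moved. I'll lower the pin onto the tube, let go, and move to the leg grip.

send_rows([
  [[0, 0, 0.02], [0, 0, 0]],
  [[0, 0, 0.04], [0, 0, 0]],
  [[0, 0, 0.05], [0, 0, 0]],
])

```text
time_s: 8.57
eef_pos: [496.7, -51.1, 64.5]
orientation: [-179.9, -0.0, 82.6]
wrist_force: [3.1, 2.1, -7.9]
finger_gap: 22.3
```

send_rows([
  [[0, 0, 0], [0, 0, 0]],
  [[0, 0, 0], [0, 0, 0]],
  [[0, 0, 0], [0, 0, 0]],
  [[0, 0, 0], [0, 0, 0]],
  [[0, 0.01, 0], [0, 0, 0]],
  [[-0.2, 0.01, -0.2], [0, 0, 0]],
  [[-0.6, 0.01, -0.4], [0, 0, 0]],
  [[-1.0, 0.01, -0.4], [0, 0, 0]],
  [[-1.4, 0.01, -0.4], [0, 0, 0]],
  [[-1.7, 0.01, -0.2], [0, 0, 0]],
  [[-1.875, 0.01, 0.0], [0, 0, 0]],
  [[-1.875, 0.01, 0.3], [0, 0, 0]],
  [[-1.875, 0.01, 0.5], [0, 0, 0]],
  [[-1.875, 0.01, 0.5], [0, 0, 0]],
  [[-1.875, 0.01, 0.5], [0, 0, 0]],
], claw=-0.3)

```text
time_s: 9.82
eef_pos: [487.3, -125.3, 44.2]
orientation: [-179.9, -0.0, 82.6]
wrist_force: [-1.1, 0.2, -0.1]
finger_gap: 55.6
```

```bash
python3 - <<'E'
from h import *
o=robot.get_obs(); print(o['time_s'],o['eef_pos'],o['finger_gap'],o['wrist_force'])
s=snap('wrist','w8'); b=snap('scene','s8')
W=cv2.resize(cv2.convertScaleAbs(s['pixels'],alpha=2.),(440,330),interpolation=cv2.INTER_CUBIC)
B=cv2.resize(cv2.convertScaleAbs(b['pixels'][120:210,130:250],alpha=2.5),(440,330),interpolation=cv2.INTER_CUBIC)
cv2.imwrite('pics/c8.png',np.hstack([W[:,40:400],B]))
E
```

```text
9.8167 [ 487.32168847 -125.3333042    44.23819483] 55.63516116277416 [-1.05484388  0.19946285 -0.06042574]
```

View pics/c8.png

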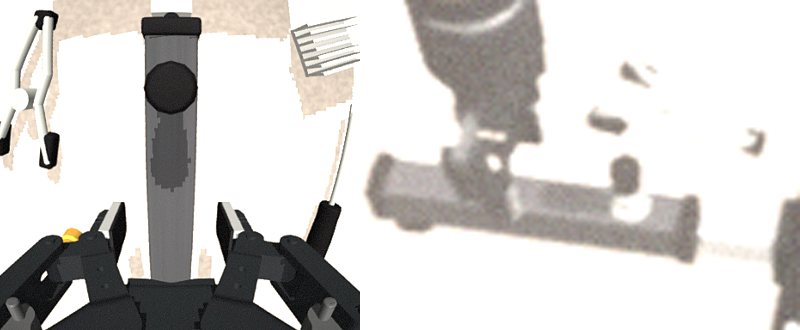

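```bash
python3 - <<'E'
from h import *
t=load('t0'); a=np.array([-.129,-.9916]); n=np.array([.9916,-.129]); g=np.array([487.3,-125.3])
h=cv2.cvtColor(t['pixels'],cv2.COLOR_BGR2HSV); m=cv2.inRange(h,(8,120,60),(35,255,255))[255:285,335:375]; ys,xs=np.nonzero(m); u,v=xs.mean()+335,ys.mean()+255
for nm,(u,v),z in(('adapter',(u,v),25),('drv handle',(350,178),12),('drv end',(381,183),12),('clamp tip',(324,267),12),('clamp tip2',(316,287),12)):
    p=onz(t,u,v,z)[:2]-g; print(nm,'out',round(p@a),'lat',round(p@n))
E
```

```text
adapter out 59 lat -94
drv handle out 31 lat 146
drv end out 116 lat 142
clamp tip out -15 lat -101
clamp tip2 out -31 lat -156
```

send_rows([
  [[0, -0.005, 0.15], [0, 0, 0]],
  [[0, -0.005, 0.3], [0, 0, 0]],
  [[0, -0.005, 0.4], [0, 0, 0]],
  [[0, -0.005, 0.5], [0, 0, 0]],
  [[0, -0.005, 0.6], [0, 0, 0]],
  [[0, -0.005, 0.6], [0, 0, 0]],
  [[0, -0.005, 0.6], [0, 0, 0]],
])

```text
time_s: 10.5
eef_pos: [487.6, -125.7, 20.6]
orientation: [-180.0, -0.0, 82.6]
wrist_force: [0.3, 0.3, 0.6]
finger_gap: 55.8
```

send_rows([
  [[0, 0, 0], [0, 0, 0]],
  [[0, 0, 0], [0, 0, 0]],
  [[0, 0, 0], [0, 0, 0]],
  [[0, 0, 0], [0, 0, 0]],
  [[0, 0, 0], [0, 0, 0]],
  [[0, 0, 0], [0, 0, 0]],
  [[0, 0, 0], [0, 0, 0]],
], claw=1, squeeze=20)

```text
time_s: 11.08
eef_pos: [487.2, -125.8, 21.2]
orientation: [-180.0, 0.0, 82.6]
wrist_force: [-3.3, -0.1, 5.4]
finger_gap: 31.7
```

The tube is held (gap 31.7). I'll move quickly to about 53 mm, short of the earliest possible hole, then take small steps by feel.

send_rows([
  [[-0.02, 0, -0.005], [0, 0, 0]],
  [[-0.05, 0, -0.005], [0, 0, 0]],
  [[-0.08, 0, -0.005], [0, 0, 0]],
  [[-0.11, 0, -0.005], [0, 0, 0]],
  [[-0.14, 0, -0.005], [0, 0, 0]],
  [[-0.17, 0, -0.005], [0, 0, 0]],
  [[-0.2, 0, -0.005], [0, 0, 0]],
  [[-0.21, 0, -0.005], [0, 0, 0]],
  [[-0.21, 0, -0.005], [0, 0, 0]],
])

```text
time_s: 11.83
eef_pos: [486.3, -132.8, 21.2]
orientation: [-180.0, -0.1, 82.6]
wrist_force: [-1.5, 6.6, 6.2]
finger_gap: 31.5
```

send_rows([
  [[-0.01, 0, 0], [0, 0, 0]],
  [[-0.02, 0, 0], [0, 0, 0]],
  [[-0.03, 0, 0], [0, 0, 0]],
  [[-0.03, 0, 0], [0, 0, 0]],
])

```text
time_s: 12.17
eef_pos: [486.1, -134.0, 21.2]
orientation: [-180.0, -0.1, 82.6]
wrist_force: [-1.9, 7.5, 5.2]
finger_gap: 31.6
```

send_rows([
  [[-0.01, 0, 0], [0, 0, 0]],
  [[-0.02, 0, 0], [0, 0, 0]],
  [[-0.03, 0, 0], [0, 0, 0]],
  [[-0.03, 0, 0], [0, 0, 0]],
])

```text
time_s: 12.5
eef_pos: [486.0, -135.1, 21.2]
orientation: [-180.0, -0.1, 82.6]
wrist_force: [-2.5, 7.2, 5.5]
finger_gap: 31.8
```

send_rows([
  [[-0.01, 0, 0], [0, 0, 0]],
  [[-0.02, 0, 0], [0, 0, 0]],
  [[-0.03, 0, 0], [0, 0, 0]],
  [[-0.03, 0, 0], [0, 0, 0]],
])

```text
time_s: 12.83
eef_pos: [485.8, -136.3, 21.2]
orientation: [-180.0, -0.2, 82.6]
wrist_force: [-1.3, 7.5, 4.9]
finger_gap: 31.3
```

send_rows([
  [[-0.01, 0, 0], [0, 0, 0]],
  [[-0.02, 0, 0], [0, 0, 0]],
  [[-0.03, 0, 0], [0, 0, 0]],
  [[-0.03, 0, 0], [0, 0, 0]],
])

```text
time_s: 13.17
eef_pos: [485.7, -137.5, 21.2]
orientation: [-180.0, -0.1, 82.6]
wrist_force: [-1.6, 7.2, 5.8]
finger_gap: 31.6
```

send_rows([
  [[-0.01, 0, 0], [0, 0, 0]],
  [[-0.02, 0, 0], [0, 0, 0]],
  [[-0.03, 0, 0], [0, 0, 0]],
  [[-0.03, 0, 0], [0, 0, 0]],
])

```text
time_s: 13.5
eef_pos: [485.5, -138.8, 21.2]
orientation: [-180.0, -0.1, 82.6]
wrist_force: [-2.1, 6.1, 6.2]
finger_gap: 31.4
```

send_rows([
  [[-0.01, 0, 0], [0, 0, 0]],
  [[-0.02, 0, 0], [0, 0, 0]],
  [[-0.03, 0, 0], [0, 0, 0]],
  [[-0.03, 0, 0], [0, 0, 0]],
])

```text
time_s: 13.83
eef_pos: [485.3, -139.9, 21.2]
orientation: [-180.0, -0.1, 82.6]
wrist_force: [-1.8, 7.1, 6.1]
finger_gap: 31.3
```

send_rows([
  [[-0.01, 0, 0], [0, 0, 0]],
  [[-0.02, 0, 0], [0, 0, 0]],
  [[-0.03, 0, 0], [0, 0, 0]],
  [[-0.03, 0, 0], [0, 0, 0]],
])

```text
time_s: 14.17
eef_pos: [485.2, -141.2, 21.2]
orientation: [-180.0, -0.1, 82.6]
wrist_force: [-2.8, 6.1, 5.5]
finger_gap: 31.4
```

send_rows([
  [[-0.01, 0, 0], [0, 0, 0]],
  [[-0.02, 0, 0], [0, 0, 0]],
  [[-0.03, 0, 0], [0, 0, 0]],
  [[-0.03, 0, 0], [0, 0, 0]],
])

```text
time_s: 14.5
eef_pos: [484.9, -142.9, 21.2]
orientation: [-180.0, -0.1, 82.6]
wrist_force: [-3.7, 2.4, 4.4]
finger_gap: 31.2
```

Drag fell from 7 to 2.4 N, so the pin has probably dropped. I'll check the knob's height before doing anything else.

```bash
python3 - <<'E'
from h import *
s=snap('wrist','w9'); b=snap('scene','s9'); o=robot.get_obs(); print(o['eef_pos'],o['wrist_force'])
W=cv2.resize(cv2.convertScaleAbs(s['pixels'],alpha=2.),(440,330),interpolation=cv2.INTER_CUBIC)
f=lambda n: cv2.resize(cv2.convertScaleAbs(load(n)['pixels'][135:200,140:240],alpha=2.5),(400,260),interpolation=cv2.INTER_CUBIC)
cv2.imwrite('pics/c9.png',np.hstack([cv2.resize(W[:,40:400],(400,520)),np.vstack([f('s8'),f('s9')])]))
for n,dark in(('w8',60),('w9',60)):
    w=load(n); g=cv2.cvtColor(w['pixels'],cv2.COLOR_BGR2GRAY).astype(float)*2; g=cv2.medianBlur(g.astype(np.uint8),3)
    m=(g[50:150,205:285]<45).astype(np.uint8); k,l,st,c=cv2.connectedComponentsWithStats(m)
    for i in range(1,k):
        if st[i,4]>300: print(n,st[i]+[205,50,0,0,0],c[i]+[205,50])
E
```

```text
[ 484.90966105 -143.2616615    21.18926508] [-3.42139527  3.05003061  7.01106327]
w8 [ 215   71   61   62 2783] [244.97484729 102.74919152]
w9 [ 209   64   74   72 3310] [245.83444109 102.88670695]
```

View pics/c9.png

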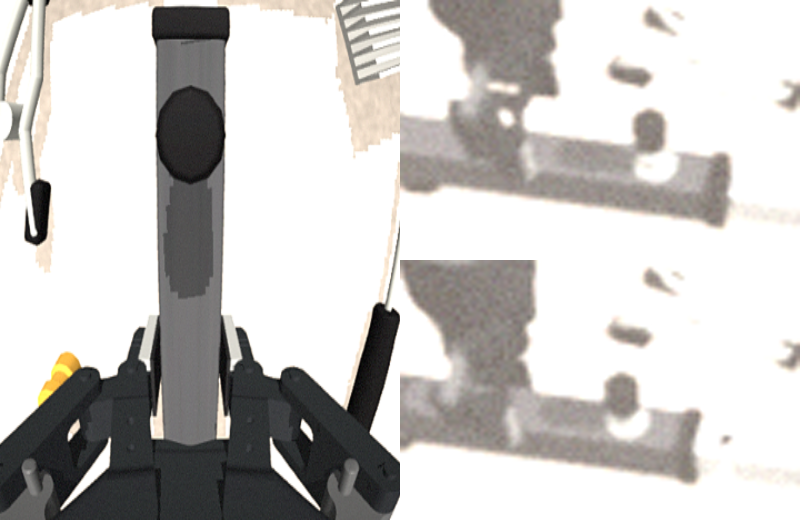

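```bash
python3 - <<'E'
from h import *
a=np.array([-.129,-.9916]); k0=np.array([502.,-7.3])
for n,d,x0 in(('s0',0,210),('s8',44.3,191),('s9',61.8,184)):
    s=load(n); P=lambda z:np.array(proj(s,[*(k0+a*d),z])); p,q=P(74.5),P(81.5)
    u,v=p.round().astype(int); g=cv2.cvtColor(s['pixels'],cv2.COLOR_BGR2GRAY).astype(float)*2.5
    # vertical dark profile through the knob column: brightness transitions
    col=g[v-14:v+16,u-1:u+2].mean(1); print(n,p.round(1),q.round(1)); print(dict(zip(range(v-14,v+16),col.round().astype(int))))
E
```

```text
s0 [220.7 171.8] [220.6 170. ]
{158: np.int64(262), 159: np.int64(278), 160: np.int64(306), 161: np.int64(363), 162: np.int64(385), 163: np.int64(386), 164: np.int64(374), 165: np.int64(322), 166: np.int64(215), 167: np.int64(137), 168: np.int64(129), 169: np.int64(126), 170: np.int64(124), 171: np.int64(122), 172: np.int64(128), 173: np.int64(119), 174: np.int64(122), 175: np.int64(122), 176: np.int64(128), 177: np.int64(164), 178: np.int64(212), 179: np.int64(238), 180: np.int64(276), 181: np.int64(288), 182: np.int64(230), 183: np.int64(179), 184: np.int64(145), 185: np.int64(132), 186: np.int64(132), 187: np.int64(137)}
s8 [202.6 169.4] [202.3 167.6]
{155: np.int64(278), 156: np.int64(355), 157: np.int64(388), 158: np.int64(402), 159: np.int64(408), 160: np.int64(398), 161: np.int64(329), 162: np.int64(218), 163: np.int64(151), 164: np.int64(138), 165: np.int64(143), 166: np.int64(135), 167: np.int64(136), 168: np.int64(131), 169: np.int64(132), 170: np.int64(134), 171: np.int64(132), 172: np.int64(148), 173: np.int64(218), 174: np.int64(292), 175: np.int64(285), 176: np.int64(254), 177: np.int64(275), 178: np.int64(317), 179: np.int64(292), 180: np.int64(228), 181: np.int64(178), 182: np.int64(153), 183: np.int64(146), 184: np.int64(146)}
s9 [195.5 168.4] [195.2 166.6]
{154: np.int64(146), 155: np.int64(198), 156: np.int64(298), 157: np.int64(383), 158: np.int64(405), 159: np.int64(411), 160: np.int64(412), 161: np.int64(394), 162: np.int64(315), 163: np.int64(200), 164: np.int64(148), 165: np.int64(135), 166: np.int64(143), 167: np.int64(141), 168: np.int64(143), 169: np.int64(134), 170: np.int64(134), 171: np.int64(140), 172: np.int64(134), 173: np.int64(146), 174: np.int64(183), 175: np.int64(228), 176: np.int64(256), 177: np.int64(304), 178: np.int64(296), 179: np.int64(232), 180: np.int64(182), 181: np.int64(160), 182: np.int64(151), 183: np.int64(152)}
```

The distance from knob top to barrel base was 16.5 px with the pin home, 18.2 px riding on the tube, and is 16.3 px now. The pin is home and the force is low. I'll release and retreat straight up.

send_rows([
  [[0, 0, 0], [0, 0, 0]],
  [[0, 0, 0], [0, 0, 0]],
  [[0, 0, 0], [0, 0, 0]],
  [[0, 0, 0], [0, 0, 0]],
  [[0, 0, 0], [0, 0, 0]],
  [[0, 0, -0.2], [0, 0, 0]],
  [[0, 0, -0.6], [0, 0, 0]],
  [[0, 0, -1.2], [0, 0, 0]],
  [[0, 0, -2], [0, 0, 0]],
  [[0, 0, -2.8], [0, 0, 0]],
  [[-0.3, 0, -3.6], [0, 0, 0]],
  [[-0.9, 0, -4], [0, 0, 0]],
  [[-1.6, 0, -4], [0, 0, 0]],
  [[-2.4, 0, -4], [0, 0, 0]],
  [[-3.0, 0, -4], [0, 0, 0]],
  [[-3.0, 0, -4], [0, 0, 0]],
  [[-3.0, 0, -4], [0, 0, 0]],
], claw=-0.3)

```text
time_s: 16.02
eef_pos: [469.7, -263.6, 181.4]
orientation: [180.0, -0.0, 82.5]
wrist_force: [0.1, 0.0, -0.4]
finger_gap: 55.5
```

```bash
python3 - <<'E'
from h import *
o=robot.get_obs(); print(o['time_s'],o['eef_pos'],o['wrist_force'],o['finger_gap'])
b=snap('scene','s10'); c=snap('top','t10'); s0,t0=load('s0'),load('t0')
f=lambda p,r: cv2.resize(cv2.convertScaleAbs(p[r[0]:r[1],r[2]:r[3]],alpha=2.5),(400,300),interpolation=cv2.INTER_CUBIC)
cv2.imwrite('pics/c10.png',np.vstack([np.hstack([f(s0['pixels'],(110,250,120,320)),f(b['pixels'],(110,250,120,320))]),np.hstack([f(t0['pixels'],(140,300,170,390)),f(c['pixels'],(140,300,170,390))])]))
s=load('s10'); d=61.8; u,v=np.round(proj(s,[502-.129*d,-7.3-.9916*d,74.5])).astype(int)
g=cv2.cvtColor(s['pixels'],cv2.COLOR_BGR2GRAY).astype(float)*2.5
print(dict(zip(range(v-8,v+16),g[v-8:v+16,u-1:u+2].mean(1).round().astype(int).tolist())))
# base shift by phase correlation of housing patch
for n,m,r in(('s0','s10',(150,240,245,335)),('t0','t10',(172,262,182,274))):
    A,B=[cv2.cvtColor(load(x)['pixels'],cv2.COLOR_BGR2GRAY).astype(np.float32)[r[0]:r[1],r[2]:r[3]] for x in(n,m)]
    print(n,cv2.phaseCorrelate(A,B))
E
```

```text
16.0167 [ 469.68699411 -263.57182854  181.4429252 ] [ 0.09522868  0.0261387  -0.35934056] 55.54096749155759
{160: 397, 161: 378, 162: 298, 163: 189, 164: 141, 165: 137, 166: 139, 167: 142, 168: 140, 169: 131, 170: 134, 171: 130, 172: 138, 173: 147, 174: 177, 175: 215, 176: 252, 177: 297, 178: 282, 179: 220, 180: 178, 181: 156, 182: 151, 183: 140}
s0 ((-0.005120230748971721, 0.0019768788142329186), 1.021445857860424)
t0 ((-0.05702762364135339, -0.029828673856222565), 1.052725452626193)
```

View pics/c10.png

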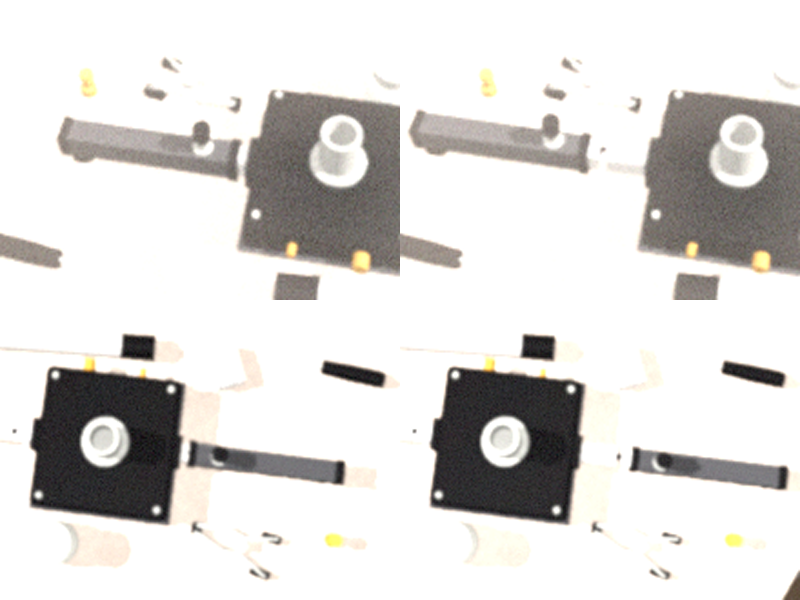

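The leg is run out about 60 mm and the knob is as low as it was at the start. The housing has shifted less than 0.1 px and the bystanders are unchanged. Handing in.

```bash
python3 -c "
from plant import robot
print(robot.hand_in())"
```

```text
the job is handed in; nothing more can be done
None
```

The short leg is run out to its last index hole, at about 61–62 mm by my arm readings, and the pin has dropped home. I handed the job in at 16 s of the 48 s allowed; it reports no verdict.

**What I did:**
- I gripped the knob across the leg, lifted it about 9 mm, and slid the leg to about 44 mm, past the middle hole.
- I let the pin ride on the tube, took the bare tube with a 20 N grip, and moved outwards in 1.2 mm steps. Drag fell from about 7 N to 2.4 N when the pin dropped, and I stopped there without pushing against the hole's edge.
- I then released the tube and backed the arm off.

**Last checks:**
- **Pin:** the distance from knob top to barrel base in the scene picture is 16.1 px. It was 16.5 px with the pin home at the start and 18.2 px with it riding on the tube, so it reads as fully home. I did not tug the leg to test the lock.
- **Base:** the housing moved less than 0.1 px in both views.
- **Other things on the cart:** they look unchanged in the before-and-after pictures.
- **Wrist force:** the readings at the end of each move stayed below about 13 N.

**What disagreed:** the first grasp closed above the knob without touching it. The pictures put the fingertips about 10 mm behind the reported tool point (TCP), not 22 mm ahead of it. I corrected this by going 22 mm lower and judging each grip by the finger gap. The gap on the knob read 22.5 mm rather than 24.

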